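Start the bakery's cooling conveyor with its blue key

ROBOT

A 7-joint arm with a two-finger parallel gripper is mounted at the origin on the work surface. World frame = base frame: x ahead of the robot, y to its left, z up, the work surface at z = 0. Lengths are in m, angles in degrees, forces in N, time in s.
With the tool pointing down it reaches from about 0.425 to 0.875 m from the base axis. Payload 4.7 kg.
Tool frame: the origin (TCP) lies at the very end of the fingers, on their centre line; the grasp point (between the pads) lies 19 mm behind it; z points along the fingers, y is the line along which they close (so a half turn about z gives the same grasp; the last joint's range is limited). The gripper opens to 87 mm and grips with 3 to 60 N. Pads are 19 mm wide; open, the fingers measure 117 mm over their backs; the gripper's body (75 mm by 190 mm) begins 51 mm behind the grasp point.
Start: joints at [-69.666, 18.392, -4.016, 83.108, 1.295, 78.541, -3.26], TCP at [0.217, 0.613, 0.223] pointing down, gripper open.
Joint ranges: [-163.93, 163.93], [-17.29, 119.83], [-79.2, 71.16], [3.27, 140.29], [-89.18, 269.18], [5.43, 117.66], [-154.24, 154.24]. Speed limits (degrees/s): [147.25, 147.25, 180, 180, 180, 180, 180].

INTERFACE

Orientations are given as [roll, pitch, yaw] about the fixed x, y, z axes, in that order (R = Rz(yaw) Ry(pitch) Rx(roll)).
In Python, from cell import get_obs, eyes, env gives the robot as it stands.
- The arm moves only by the tool servo_tool, never from a script. Its argument "series" is a list that holds one entry, the list of rows, each a list of 7 numbers: the shift along the tool's x, y, z in units of 300 mm (1.0 is 300 mm), then the turn, a rotation vector about the tool's x, y, z in units of pi rad (1.0 is pi rad), then the opening, from 0 (shut) to 1 (fully open). In form: [[[tx, ty, tz, wx, wy, wz, gripper], ...]]. A call has 1 to 12 rows; each row is the pose to reach, as a shift and turn from the pose commanded when the call began, along the tool's axes at that moment, turning the shorter way round; what a row does not reach only later rows make up. A row lasts 1/12 s, in which the tool goes at most 41.7 mm and 7.16 degrees, less where a joint would pass 70% of its speed; a pose out of reach is approached as far as the arm can. A call with a number of a shift or a turn outside -1 to 1 is refused whole. A call with a gripper value outside its range is refused whole. The fingers move at their own pace and stop on an object; "grip_force" is the grip in N (left out, the last holds). Time passes only in rows, so rows that repeat a pose let the fingers close. It gives the time, the measured TCP pose, the force, the opening and the grip force at its end, in the units of the state.
- get_obs(): the state, without advancing time (a new reading comes with each control period).
- eyes.read_camera(name): name is "scene" or "top" or "wrist"; returns a dict with "frame" (420x560x3 uint8, red, green, blue), "depth" (420x560 float32, m along the optical axis (not along the pixel's ray), 0 where there is no reading), "fx", "fy", "cx", "cy" (pixels), "origin" and "rotation" of the camera in the world; the wrist camera has in their place "mount" (4x4, takes a point from camera to tool coordinates, whose origin is the TCP and whose axes are the flange's). Camera axes: x right, y down, z forward; pixel columns grow to the right and rows downward; lengths in m; the calibration is good to about 2 mm. A picture is of the moment at which its call begins: read the wrist's pose just before it.
- env.sign_off(): hands the job in; it is judged then, once.
The state is a dict: "time_s": time; "qpos": joint angles; "joint_velocities": joint speeds; "effort": joint torques, N m; "tool_pos": TCP position; "tool_rot": TCP orientation; "force": force on the tool from outside, world axes, zero at the start; "wrist_torque": the same for the moment, N m; "grip_width": finger opening in m; "grasp_force": force on a finger pad.
Only numpy, scipy, OpenCV 4.12 (cv2) and the standard library are available. Lean on these libraries where they do the work, as an engineer would, in place of code of your own. Each camera call takes 0.05 s, during which the arm holds its last target. There are 200 camera calls.

TASK

Start the cooling conveyor: take the blue-handled key out of the white key stand, drop it fully home into the slot of the blue-ringed key switch, then turn it clockwise (seen from above) as far as it goes, so that the orange pointer is at the green dot. Leave the key sitting upright in the switch, let go, and leave the red key in the stand.

Things in the scene. Friction and masses are not known exactly. Their poses are not given: they have to be found in the camera images.
- key_blue_bar (a point): Centre of the blue bar (76 mm along x, 16 wide in y, 24 high) of the loose T-key to use, 0.11-0.22 kg, same both ways round. Grip the bar across from above. Below: shank 16 mm thick, collar 54 mm across with its underside 50 mm below this point, then a flat blade 36 mm (x) by 10 mm (y), tip 82 mm below. Stands upright in the stand, this point 100 mm above the bench; lift 35 mm to clear.
- key_red_bar (a point): Centre of the red bar of the other key, same shape. Both stand in a fixed white block (100 x 230 x 50 mm) with two pockets 110 mm apart, bars parallel and side by side, collars resting on the block; which key is in which pocket varies. The red one stays there.
- slot (a point): Centre of the slot's mouth in the top of the aluminium drum (73 mm across), 78 mm above the bench, in a fixed grey box 190 x 190 mm. Turns with the drum; x along the slot, z up on the turning axis. Slot 44 mm (x) by 18 mm (y), 40 deep: the blade has 4 mm play each side or 12 degrees. Key home: collar on the drum, bar centre 50 mm above this point. Orange pointer at the drum's -x end.
- lock (a joint): Angle of the switch's drum, rad: starts at 0 to 0.35, grows as it turns clockwise seen from above, end stop at 1.4 (orange pointer at the green dot on the box). Friction about 0.08 N m, no spring: it stays where left. Because of the play in the slot the key must turn about 0.2 rad further than the drum.

How it is judged (in metres and radians):
On the way:
1. the blue key is fully home in the slot, the switch not yet turned (z of key_blue_bar in the frame of slot below 0.06 m and horizontal distance between key_blue_bar and slot below 0.015 m and value of joint lock below 0.8 rad), for 0.1 s.
At the end, for the whole second after the job is handed in: The drum is turned clockwise past 1.2 rad (stop at 1.4); the blue key stands in the slot, bar centre within 12 mm of the drum's axis and less than 56 mm above the slot's mouth (6 mm above fully home), tilted less than 0.15 rad and at rest; the red key is within 20 mm of where it was (value of joint lock above 1.2 rad and z of key_blue_bar in the frame of slot below 0.056 m and horizontal distance between key_blue_bar and slot below 0.012 m and angle between key_blue_bar's own z axis and vertical below 0.15 rad and linear speed of key_blue below 0.02 m/s and distance of key_red_bar from where it was at the start of the episode below 0.02 m); the robot touches nothing.
It fails at once if the red key is pulled out or shoved (moved more than 30 mm) (distance of key_red_bar from where it was at the start of the episode above 0.03 m).
It also fails if it takes over 43 s, if anything falls off the work surface, if the arm or the gripper's body presses on something with over 40 N, if the wrist force passes 120 N, or if a joint passes its speed limit or range.

## Working session

There is one attempt and no reset: what is moved stays moved. The work goes in short steps, Python scripts to look and compute and a tool call to move; the robot and the scene stay as the last step left them, time stands still between calls to the robot, and variables do not carry over. Pictures are saved under pics/ and viewed, at most 10 in all, crops included, and the job is handed in when it is done.

Besides the shell and the picture viewer there is one more tool, called as name([rows], argument=value, ...), one row to a line, values as JSON. servo_tool: Moves the arm, as the interface text tells. Shifts and turns lie within -1 to 1; 1 stands for 300 mm of shift or pi rad of turn. Its arguments: {"type":"object","properties":{"series":{"type":"array"},"grip_force":{"type":"number"}},"required":["series"]}

```bash
mkdir -p pics; ls; python3 - <<'E'
from cell import get_obs, eyes
import cv2
o=get_obs();print(o['time_s'],o['tool_pos'],o['tool_rot'],o['force'],o['grip_width'])
for n in('top','scene'):
    c=eyes.read_camera(n);cv2.imwrite(f'pics/{n}0.png',c['frame'][:,:,::-1]);print(n,c['fx'],c['cx'],c['cy'],c['origin'],c['rotation'])
E
```

```text
pics
0.0 [0.217148   0.61207363 0.22146962] [-1.79891939e+02  6.09580511e-03  1.60471514e+02] [-0.07660922 -0.22391326 -0.29040984] 0.08703730443631073
top 453.5573343673957 271.28889734113864 214.14996062579254 [0.4212949  0.02193225 0.98282702] [-173.02595678    1.15107126  -91.31683332]
scene 518.1935228161924 278.775609521205 216.49869617523416 [1.05163572 0.09075415 0.88620431] [-1.45254224e+02 -8.41784434e-03  9.84100705e+01]
```

View pics/top0.png

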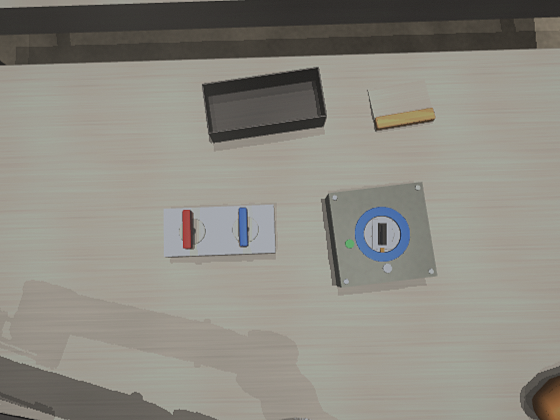

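The top view shows the red bar at (187,229), the blue bar at (243,227), the drum at (382,233) with the orange pointer at (382,250), and the green dot at (349,243).

```bash
cat > h.py <<'E'
import numpy as np, cv2
from scipy.spatial.transform import Rotation as R
from cell import get_obs, eyes
def cam(n):
    o=get_obs(); c=eyes.read_camera(n)
    if n=='wrist':
        T=R.from_euler('xyz',o['tool_rot'],degrees=True).as_matrix(); M=np.array(c['mount'])
        c['P']=np.array(o['tool_pos'])+T@M[:3,3]; c['Q']=T@M[:3,:3]
    else:
        r=np.array(c['rotation']); c['P']=np.array(c['origin']); c['Q']=r if r.ndim==2 else R.from_euler('xyz',r,degrees=True).as_matrix()
    return c
def ray(c,u,v,z):
    d=c['Q']@np.array([(u-c['cx'])/c['fx'],(v-c['cy'])/c['fy'],1.])
    return c['P']+d*(z-c['P'][2])/d[2]
def masks(f):
    h=cv2.cvtColor(f,cv2.COLOR_RGB2HSV); H,S,V=cv2.split(h)
    return {'blue':(abs(H.astype(int)-109)<14)&(S>120),'red':((H<6)|(H>172))&(S>150),
     'green':(abs(H.astype(int)-60)<20)&(S>120),'orange':(H>=7)&(H<22)&(S>150),'dark':V<55}
def blobs(m,amin=8,roi=None):
    m=m.astype(np.uint8)
    if roi: 
        k=np.zeros_like(m);k[roi[1]:roi[3],roi[0]:roi[2]]=1;m=m*k
    cs,_=cv2.findContours(m,cv2.RETR_EXTERNAL,cv2.CHAIN_APPROX_NONE)
    return sorted([(cv2.contourArea(c),cv2.minAreaRect(c)) for c in cs if cv2.contourArea(c)>=amin],key=lambda t:-t[0])
def report(c,m,z,amin=8,roi=None,n=4):
    for a,r in blobs(m,amin,roi)[:n]:
        p=cv2.boxPoints(r); w=np.array([ray(c,u,v,z)[:2] for u,v in p]); e=[w[1]-w[0],w[2]-w[1]]
        l=max(e,key=np.linalg.norm)
        print('  area',a,'px',np.round(r[0],1),'world',np.round(w.mean(0),4),'size',np.round([np.linalg.norm(x) for x in e],4),'long-axis yaw',np.round(np.degrees(np.arctan2(l[1],l[0]))%180,1))
E
python3 - <<'E'
from h import *
c=cam('top');m=masks(c['frame'])
for k,z,roi in(('blue',.112,None),('red',.112,None),('green',.07,None),('orange',.078,(355,205,410,262)),('dark',.078,(365,215,400,250))):
    print(k);report(c,m[k],z,roi=roi)
E
```

```text
blue
  area 2250.5 px [382.  233.5] world [ 0.4859 -0.1741] size [0.1037 0.1017] long-axis yaw 88.5
  area 241.5 px [242.7 226.5] world [0.5058 0.0927] size [0.0147 0.0721] long-axis yaw 0.8
red
  area 44.5 px [186.  228.5] world [0.5046 0.2026] size [0.0117 0.0718] long-axis yaw 179.9
green
orange
dark
  area 27.5 px [381. 234.] world [ 0.4871 -0.1798] size [0.004  0.0359] long-axis yaw 177.0
```

View pics/scene0.png

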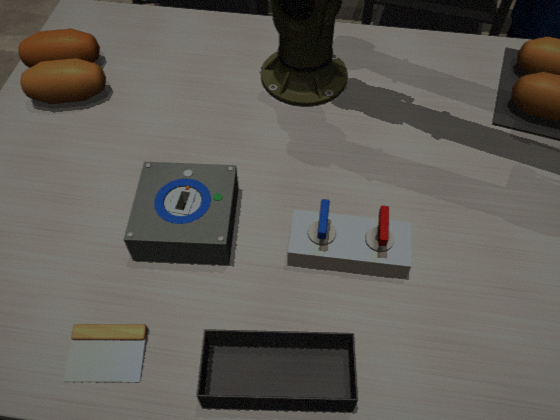

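```bash
cat >> h.py <<'E'
def plan(x,y,z,yaw):
    o=get_obs();T=R.from_euler('xyz',o['tool_rot'],degrees=True);G=R.from_euler('xyz',[180,0,yaw],degrees=True)
    d=T.inv().apply(np.array([x,y,z])-o['tool_pos']);w=(T.inv()*G).as_rotvec()
    print('plan shift',np.round(d/.3,4),'turn',np.round(w/np.pi,4),'t',round(o['time_s'],2))
E
python3 -c "
from h import *
plan(.44,.42,.26,180)"
```

```text
plan shift [-0.9143 -0.3558 -0.1269] turn [-4.000e-04 -1.000e-04 -1.085e-01] t 0.15
```

servo_tool([
  [[-0.914,-0.356,-0.127,0,0,-0.1085,1],[-0.914,-0.356,-0.127,0,0,-0.1085,1],[-0.914,-0.356,-0.127,0,0,-0.1085,1],[-0.914,-0.356,-0.127,0,0,-0.1085,1],[-0.914,-0.356,-0.127,0,0,-0.1085,1],[-0.914,-0.356,-0.127,0,0,-0.1085,1],[-0.914,-0.356,-0.127,0,0,-0.1085,1],[-0.914,-0.356,-0.127,0,0,-0.1085,1],[-0.914,-0.356,-0.127,0,0,-0.1085,1]],
])

```text
time_s: 0.9
tool_pos: [0.4441, 0.4163, 0.261]
tool_rot: [-179.9, 0.1, 179.5]
force: [-0.7, -0.3, -0.6]
grip_width: 0.0869
grasp_force: 0.0
```

```bash
python3 -c "
from h import *
print(get_obs()['tool_pos'],get_obs()['tool_rot'])
plan(.5,.12,.26,180)"
```

```text
[0.44406915 0.41633632 0.26101619] [-1.79943285e+02  1.08581011e-01  1.79522988e+02]
plan shift [-0.1946 -0.9862  0.0047] turn [-0.0003  0.0006 -0.0027] t 0.9
```

servo_tool([
  [[-0.19,-0.98,0,0,0,-0.003,1],[-0.19,-0.98,0,0,0,-0.003,1],[-0.19,-0.98,0,0,0,-0.003,1],[-0.19,-0.98,0,0,0,-0.003,1],[-0.19,-0.98,0,0,0,-0.003,1],[-0.19,-0.98,0,0,0,-0.003,1],[-0.19,-0.98,0,0,0,-0.003,1],[-0.19,-0.98,0,0,0,-0.003,1]],
])

```text
time_s: 1.57
tool_pos: [0.4979, 0.1193, 0.2608]
tool_rot: [-179.8, 0.0, -179.9]
force: [0.7, -0.9, 0.5]
grip_width: 0.087
grasp_force: 0.0
```

servo_tool([
  [[0.05,-0.9,0,0,0,0,1],[0.05,-0.9,0,0,0,0,1],[0.05,-0.9,0,0,0,0,1],[0.05,-0.9,0,0,0,0,1],[0.05,-0.9,0,0,0,0,1],[0.05,-0.9,0,0,0,0,1],[0.05,-0.9,0,0,0,0,1],[0.05,-0.9,0,0,0,0,1],[0.05,-0.9,0,0,0,0,1],[0.05,-0.9,0,0,0,0,1]],
])

```text
time_s: 2.4
tool_pos: [0.485, -0.1413, 0.2603]
tool_rot: [179.9, -0.0, -179.3]
force: [-0.2, -0.2, -0.2]
grip_width: 0.087
grasp_force: 0.0
```

```bash
python3 - <<'E'
from h import *
o=get_obs();print(o['tool_pos'],o['tool_rot'],o['qpos'],o['joint_velocities'])
c=cam('wrist');np.save('w1.npy',dict(c),allow_pickle=True)
cv2.imwrite('pics/w1.png',c['frame'][:,:,::-1]);print(c['P'],c['Q'][:,2])
E
```

```text
[ 0.48500846 -0.14129411  0.26029027] [ 1.79933554e+02 -2.73427708e-02 -1.79285019e+02] [-17.88399642  -1.26265156  30.9255546  100.96902382   0.5996522
  80.15705395 103.6474184 ] [-0.63571966  0.02922542 -0.72062302  0.12446357  0.27642118 -0.08884179
  0.21021566]
[ 0.40732344 -0.14250934  0.42152204] [ 0.281923    0.00529221 -0.95942244]
```

View pics/w1.png

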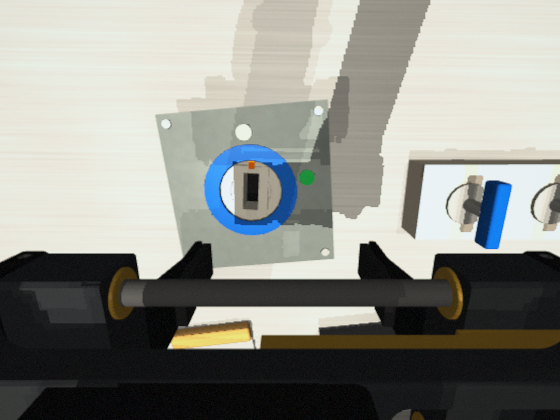

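The wrist view shows the blue ring centred near (250,190), the dark slot at (251,189), the orange pointer at (251,165), the green dot at (307,177) and the blue bar at (493,215).

```bash
python3 - <<'E'
from h import *
c=np.load('w1.npy',allow_pickle=True).item();f=c['frame'];m=masks(f);D=c['depth']
def pt(u,v):
    return c['P']+c['Q']@(np.array([(u-c['cx'])/c['fx'],(v-c['cy'])/c['fy'],1.])*D[v,u])
for n,u,v in(('drum',232,180),('drumR',270,190),('ring',215,190),('box',190,210),('bar',495,190)):print(n,np.round(pt(u,v),4))
k=m['blue'].astype(np.uint8);k[:,320:]=0
cs,h=cv2.findContours(k,cv2.RETR_CCOMP,cv2.CHAIN_APPROX_NONE)
for q in cs:
    if cv2.contourArea(q)>500:
        e=cv2.fitEllipse(q)
        w=np.array([ray(c,*p[0],pt(215,190)[2])[:2] for p in q]).astype(np.float32);print(cv2.contourArea(q),e[0],cv2.fitEllipse(w))
for kk,z,roi in(('orange',.078,(220,150,290,240)),('green',.07,(290,160,330,200)),('blue',.112,(420,150,530,270))):print(kk);report(c,m[kk],z,roi=roi)
V=f.max(2)
for t in(40,60,80):print('slot',t);report(c,V<t,.078,roi=(232,165,272,213))
cv2.imwrite('pics/w1c.png',cv2.resize(f[140:240,200:320,::-1],None,fx=5,fy=5,interpolation=cv2.INTER_NEAREST))
E
```

```text
drum [ 0.4731 -0.2029  0.0766]
drumR [ 0.4853 -0.1587  0.0734]
ring [ 0.4853 -0.2234  0.0766]
box [ 0.51   -0.2545  0.0775]
bar [0.4747 0.0841 0.1086]
6472.0 (250.26385498046875, 189.31881713867188) ((0.4863516390323639, -0.18173642456531525), (0.10821887105703354, 0.10835593193769455), 118.73703002929688)
3055.5 (250.5240936279297, 190.2351531982422) ((0.48622018098831177, -0.1814829707145691), (0.07429714500904083, 0.07465202361345291), 60.98749542236328)
orange
  area 29.5 px [251.5 164.5] world [ 0.4546 -0.1796] size [0.0057 0.008 ] long-axis yaw 179.0
green
  area 159.0 px [306. 177.] world [ 0.4698 -0.116 ] size [0.0165 0.0168] long-axis yaw 2.2
blue
  area 1570.0 px [492.1 214.5] world [0.5024 0.0842] size [0.0754 0.028 ] long-axis yaw 179.6
slot 40
  area 240.0 px [252. 187.] world [ 0.4811 -0.1795] size [0.0116 0.0311] long-axis yaw 179.2
slot 60
  area 266.5 px [251.9 187.4] world [ 0.4815 -0.1797] size [0.0324 0.013 ] long-axis yaw 176.3
slot 80
  area 362.0 px [251.  189.5] world [ 0.4842 -0.1808] size [0.0162 0.0372] long-axis yaw 179.2
```

View pics/w1c.png

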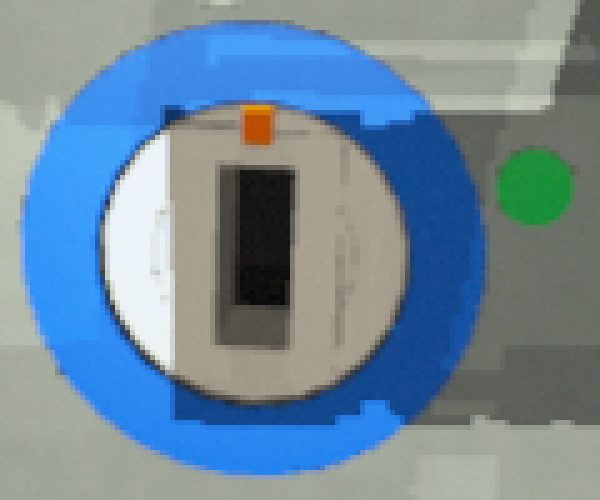

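The crop confirms the slot is centred in the drum (about (254,258) in the crop) and the pointer lies a few degrees off world −x. The drum centre is at (0.486, −0.1815) and the slot yaw is about −3°. Next I go above the blue key.

servo_tool([
  [[-0.067,0.778,0.2,0,0,0.004,1],[-0.067,0.778,0.2,0,0,0.004,1],[-0.067,0.778,0.2,0,0,0.004,1],[-0.067,0.778,0.2,0,0,0.004,1],[-0.067,0.778,0.2,0,0,0.004,1],[-0.067,0.778,0.2,0,0,0.004,1],[-0.067,0.778,0.2,0,0,0.004,1],[-0.067,0.778,0.2,0,0,0.004,1],[-0.067,0.778,0.2,0,0,0.004,1]],
])

```text
time_s: 3.2
tool_pos: [0.5022, 0.0906, 0.2006]
tool_rot: [-180.0, -0.0, 180.0]
force: [0.7, -1.0, 1.3]
grip_width: 0.0868
grasp_force: 0.0
```

```bash
python3 - <<'E'
from h import *
o=get_obs();print(o['tool_pos'],o['tool_rot'],o['force'])
c=cam('wrist');f=c['frame'];m=masks(f)
report(c,m['blue'],.112,50);print('red');report(c,m['red'],.112,50)
cv2.imwrite('pics/w2.png',f[:,:,::-1])
E
```

```text
[0.50216813 0.0905804  0.20056648] [-1.79963358e+02 -1.46579581e-02  1.79963548e+02] [ 0.69684655 -1.04506638  1.28387357]
  area 2636.5 px [ 31. 186.] world [ 0.4789 -0.126 ] size [0.0501 0.0959] long-axis yaw 168.0
  area 1324.0 px [287.5 212.5] world [0.502  0.0929] size [0.0143 0.0759] long-axis yaw 0.5
red
  area 1898.0 px [408.  211.5] world [0.5012 0.198 ] size [0.0759 0.0215] long-axis yaw 0.1
```

View pics/w2.png

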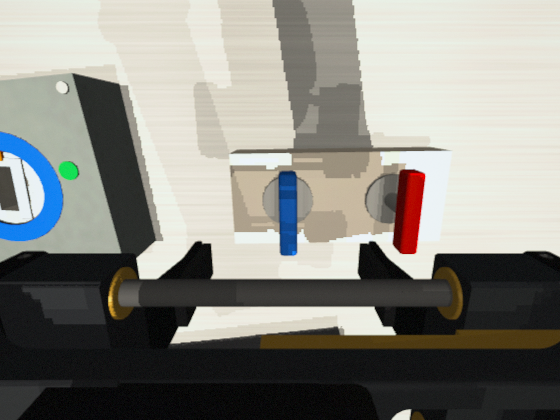

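The blue bar is at (287,212) and the red bar at (408,211). The blue bar sits at (0.503, 0.093) between the fingers, so I descend and grip.

servo_tool([
  [[0.007,0.003,0.12,0,0,0,1],[0.007,0.003,0.24,0,0,0,1],[0.007,0.003,0.32,0,0,0,1],[0.007,0.003,0.37,0,0,0,1],[0.007,0.003,0.394,0,0,0,1],[0.007,0.003,0.394,0,0,0,1],[0.007,0.003,0.394,0,0,0,1]],
])

```text
time_s: 3.83
tool_pos: [0.5011, 0.0901, 0.0834]
tool_rot: [180.0, 0.1, 179.7]
force: [0.5, -0.8, 0.4]
grip_width: 0.087
grasp_force: 0.0
```

servo_tool([
  [[0,0,0,0,0,0,0.4],[0,0,0,0,0,0,0.3],[0,0,0,0,0,0,0.2],[0,0,0,0,0,0,0],[0,0,0,0,0,0,0],[0,0,0,0,0,0,0],[0,0,0,0,0,0,0],[0,0,0,0,0,0,0]],
], grip_force=30)

```text
time_s: 4.5
tool_pos: [0.5004, 0.0907, 0.0825]
tool_rot: [180.0, 0.0, 179.8]
force: [0.4, 0.0, -0.3]
grip_width: 0.0414
grasp_force: 0.0
```

servo_tool([
  [[-0.007,0.007,0,0,0,0,0],[-0.007,0.007,0,0,0,0,0],[-0.007,0.007,0,0,0,0,0],[-0.007,0.007,0,0,0,0,0],[-0.007,0.007,0,0,0,0,0],[-0.007,0.007,0,0,0,0,0],[-0.007,0.007,0,0,0,0,0],[-0.007,0.007,0,0,0,0,0],[-0.007,0.007,0,0,0,0,0]],
])

```text
time_s: 5.25
tool_pos: [0.5024, 0.0928, 0.0824]
tool_rot: [180.0, -0.0, 179.8]
force: [0.1, -0.3, -1.2]
grip_width: 0.0156
grasp_force: 29.9
```

Gripped with the opening at 15.6 mm. Lifting 90 mm.

servo_tool([
  [[0,0,-0.05,0,0,0,0],[0,0,-0.12,0,0,0,0],[0,0,-0.2,0,0,0,0],[0,0,-0.3,0,0,0,0],[0,0,-0.3,0,0,0,0],[0,0,-0.3,0,0,0,0]],
])

```text
time_s: 5.75
tool_pos: [0.5035, 0.0929, 0.174]
tool_rot: [179.9, 0.2, 179.8]
force: [-0.0, -1.1, -2.0]
grip_width: 0.0157
grasp_force: 29.9
```

```bash
python3 -c "
from h import *
print(get_obs()['grip_width'],get_obs()['force'])
plan(.486,-.1815,.18,177)"
```

```text
0.01574148647650101 [-0.00351085 -1.07765845 -1.97176286]
plan shift [ 0.0554 -0.9149 -0.0214] turn [0.0004 0.001  0.0156] t 5.75
```

servo_tool([
  [[0.055,-0.915,-0.02,0,0,0.016,0],[0.055,-0.915,-0.02,0,0,0.016,0],[0.055,-0.915,-0.02,0,0,0.016,0],[0.055,-0.915,-0.02,0,0,0.016,0],[0.055,-0.915,-0.02,0,0,0.016,0],[0.055,-0.915,-0.02,0,0,0.016,0],[0.055,-0.915,-0.02,0,0,0.016,0],[0.055,-0.915,-0.02,0,0,0.016,0],[0.055,-0.915,-0.02,0,0,0.016,0],[0.055,-0.915,-0.02,0,0,0.016,0],[0.055,-0.915,-0.02,0,0,0.016,0]],
])

```text
time_s: 6.67
tool_pos: [0.485, -0.1797, 0.1775]
tool_rot: [179.9, -0.1, 177.1]
force: [-0.1, -0.6, -2.4]
grip_width: 0.0158
grasp_force: 29.9
```

```bash
python3 - <<'E'
from h import *
o=get_obs();print(o['tool_pos'],o['tool_rot'],o['force'],o['grip_width'])
c=cam('wrist');f=c['frame'];m=masks(f)
zb=o['tool_pos'][2]+.031
print('bar');report(c,m['blue'],zb,50)
k=m['orange'];print('orange');report(c,k,.078,roi=(200,100,400,300))
cv2.imwrite('pics/w3.png',f[:,:,::-1])
E
```

```text
[ 0.48499469 -0.17969524  0.1774539 ] [ 1.79948937e+02 -9.96322834e-02  1.77097739e+02] [-0.13332143 -0.57639566 -2.35178172] 0.015826037255568248
bar
  area 4183.5 px [282.1 202.4] world [ 0.4433 -0.1789] size [0.0514 0.0469] long-axis yaw 90.8
  area 2266.5 px [284.5 241.5] world [ 0.4619 -0.1787] size [0.0149 0.0379] long-axis yaw 177.9
  area 769.5 px [285. 320.] world [ 0.5042 -0.1807] size [0.014  0.0167] long-axis yaw 177.8
orange
  area 155.5 px [326.9 283.1] world [ 0.5609 -0.1422] size [0.0079 0.036 ] long-axis yaw 5.8
  area 153.5 px [243.2 283.1] world [ 0.5567 -0.2242] size [0.0358 0.0081] long-axis yaw 169.0
  area 68.5 px [282.5 178. ] world [ 0.4546 -0.1801] size [0.0061 0.0089] long-axis yaw 177.1
```

View pics/w3.png

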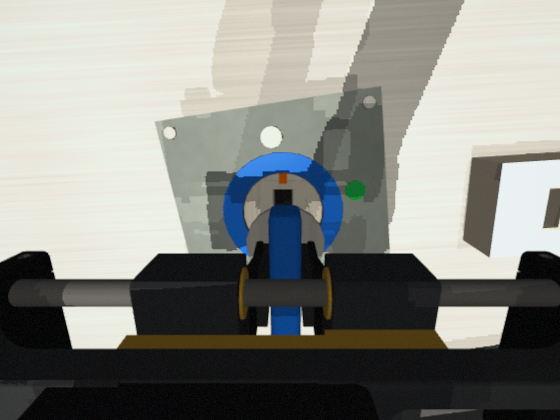

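The key hangs upright over the drum, with the bar at column 285, the pointer at (282,178) and the slot at (283,197). It is lined up to within about 2 mm. I shift 2 mm in −y and lower it slowly.

servo_tool([
  [[0,-0.006,0.0,0,0,0,0],[0,-0.006,0.03,0,0,0,0],[0,-0.006,0.06,0,0,0,0],[0,-0.006,0.08,0,0,0,0],[0,-0.006,0.1,0,0,0,0],[0,-0.006,0.115,0,0,0,0],[0,-0.006,0.13,0,0,0,0],[0,-0.006,0.14,0,0,0,0],[0,-0.006,0.15,0,0,0,0],[0,-0.006,0.15,0,0,0,0]],
])

```text
time_s: 7.55
tool_pos: [0.4848, -0.1834, 0.1329]
tool_rot: [180.0, -0.0, 176.9]
force: [0.5, 0.3, -0.9]
grip_width: 0.0159
grasp_force: 29.9
```

servo_tool([
  [[0,0.003,0.02,0,0,0,0],[0,0.003,0.035,0,0,0,0],[0,0.003,0.05,0,0,0,0],[0,0.003,0.06,0,0,0,0],[0,0.003,0.068,0,0,0,0],[0,0.003,0.074,0,0,0,0],[0,0.003,0.074,0,0,0,0],[0,0.003,0.074,0,0,0,0]],
])

```text
time_s: 8.22
tool_pos: [0.4852, -0.1826, 0.1113]
tool_rot: [-180.0, 0.0, 176.9]
force: [-0.4, -0.9, -0.8]
grip_width: 0.0156
grasp_force: 29.9
```

servo_tool([
  [[0,0,0.004,0,0,0,0],[0,0,0.008,0,0,0,0],[0,0,0.01,0,0,0,0],[0,0,0.01,0,0,0,0]],
])

```text
time_s: 8.55
tool_pos: [0.4856, -0.1827, 0.1104]
tool_rot: [180.0, 0.1, 176.9]
force: [-4.5, 2.0, 10.9]
grip_width: 0.0159
grasp_force: 29.9
```

The key is home: 11 N of contact at the expected height. Turning clockwise, unloaded by 1 mm.

servo_tool([
  [[0,0,-0.004,0,0,0,0],[0,0.001,-0.004,0,0,0.02,0],[0,0.001,-0.004,0,0,0.04,0],[0,0.001,-0.004,0,0,0.065,0],[0,0.001,-0.004,0,0,0.09,0],[0,0.001,-0.004,0,0,0.115,0],[0,0.001,-0.004,0,0,0.14,0],[0,0.001,-0.004,0,0,0.165,0],[0,0.001,-0.004,0,0,0.19,0],[0,0.001,-0.004,0,0,0.215,0],[0,0.001,-0.004,0,0,0.24,0],[0,0.001,-0.004,0,0,0.24,0]],
])

```text
time_s: 9.55
tool_pos: [0.4864, -0.1818, 0.1104]
tool_rot: [179.9, 0.1, 133.7]
force: [-0.2, 1.9, 5.0]
grip_width: 0.0157
grasp_force: 29.9
```

```bash
python3 -c "
from h import *
o=get_obs();print(o['force'],o['wrist_torque'],o['qpos'])
plan(.486,-.1818,.1105,93)"
```

```text
[-0.16979418  1.90282975  4.98069147] [ 0.38964173 -0.05615283 -0.05691385] [-16.45244349   8.13367183  36.8447463  110.76278254  -5.56724365
  62.69808018  66.32698525]
plan shift [ 0.0009 -0.0008 -0.0003] turn [8.000e-04 2.000e-04 2.259e-01] t 9.55
```

servo_tool([
  [[0,0,0,0,0,0.025,0],[0,0,0,0,0,0.05,0],[0,0,0,0,0,0.075,0],[0,0,0,0,0,0.1,0],[0,0,0,0,0,0.125,0],[0,0,0,0,0,0.15,0],[0,0,0,0,0,0.17,0],[0,0,0,0,0,0.19,0],[0,0,0,0,0,0.205,0],[0,0,0,0,0,0.22,0],[0,0,0,0,0,0.226,0],[0,0,0,0,0,0.226,0]],
])

```text
time_s: 10.55
tool_pos: [0.4869, -0.1818, 0.1105]
tool_rot: [179.8, -0.0, 93.2]
force: [1.8, 2.1, 5.1]
grip_width: 0.0157
grasp_force: 29.9
```

```bash
python3 - <<'E'
from h import *
o=get_obs();print(o['force'],o['wrist_torque'])
c=cam('scene');f=c['frame'];m=masks(f)
cv2.imwrite('pics/s4.png',cv2.resize(f[140:280,110:260,::-1],None,fx=4,fy=4))
E
```

```text
[1.76740944 2.11219738 5.1020468 ] [ 0.42028224 -0.62298625  0.05352487]
```

View pics/s4.png

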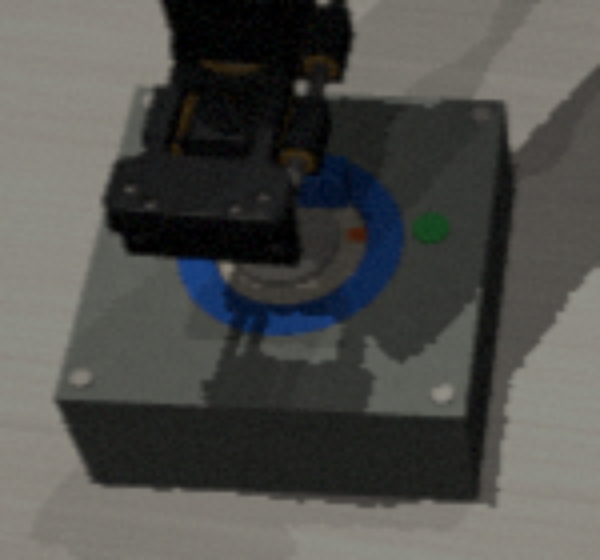

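The orange pointer at (357,235) is almost in line with the green dot at (431,228), and the torque is still low. I turn a little further.

servo_tool([
  [[0,0,0,0,0,0.01,0],[0,0,0,0,0,0.02,0],[0,0,0,0,0,0.025,0],[0,0,0,0,0,0.025,0]],
])

```text
time_s: 10.93
tool_pos: [0.487, -0.182, 0.1105]
tool_rot: [179.8, 0.0, 88.8]
force: [3.3, 2.2, 5.5]
grip_width: 0.0162
grasp_force: 30.4
```

```bash
python3 - <<'E'
from h import *
o=get_obs();print(o['force'],o['wrist_torque'])
c=cam('scene');m=masks(c['frame']);h=cv2.cvtColor(c['frame'],cv2.COLOR_RGB2HSV)[170:220,160:225]
H,S,V=[x.astype(int) for x in cv2.split(h)]
for n,k in(('or',(H<20)&(S>120)&(V>60)),('gr',(abs(H-60)<20)&(S>110))):
    v,u=np.nonzero(k);s=(u>30);print(n,s.sum())
    if s.sum():
        p=ray(c,160+u[s].mean(),170+v[s].mean(),.078)-[.4863,-.1815,.078];print(p,np.degrees(np.arctan2(p[1],p[0])))
E
```

```text
[3.34177805 2.17909547 5.49948708] [ 0.35903969 -0.83060852  0.57156265]
or 14
[-8.06347810e-03  3.00997985e-02 -4.16333634e-17] 104.9969121617203
gr 53
[-1.85225953e-02  6.47920882e-02 -4.16333634e-17] 105.9540371993524
```

The pointer is at the dot (105.0° against 106.0°) and the end-stop torque has risen. I relax slightly, open and retreat upward.

servo_tool([
  [[0,0,0,0,0,-0.01,0],[0,0,0,0,0,-0.012,0],[0,0,0,0,0,-0.012,0.6],[0,0,0,0,0,-0.012,0.6],[0,0,0,0,0,-0.012,0.6],[0,0,0,0,0,-0.012,0.6],[0,0,0,0,0,-0.012,0.6],[0,0,0,0,0,-0.012,0.6],[0,0,0,0,0,-0.012,0.6],[0,0,0,0,0,-0.012,0.6]],
])

```text
time_s: 11.82
tool_pos: [0.4849, -0.1823, 0.1093]
tool_rot: [-180.0, -0.0, 90.7]
force: [-0.8, 0.2, 0.1]
grip_width: 0.0509
grasp_force: 0.0
```

servo_tool([
  [[0,0,-0.05,0,0,0,0.6],[0,0,-0.12,0,0,0,0.6],[0,0,-0.2,0,0,0,0.6],[0,0,-0.3,0,0,0,0.6],[0,0,-0.4,0,0,0,0.6],[0,0,-0.5,0,0,0,0.6],[0,0,-0.5,0,0,0,0.6],[0,0,-0.5,0,0,0,0.6],[0,0,-0.5,0,0,0,0.6]],
])

```text
time_s: 12.57
tool_pos: [0.4848, -0.1821, 0.2588]
tool_rot: [-180.0, -0.0, 90.7]
force: [-0.9, 0.2, 0.4]
grip_width: 0.0523
grasp_force: 0.0
```

```bash
python3 - <<'E'
from h import *
c=cam('wrist');f=c['frame'];m=masks(f);report(c,m['blue'],.14,50);print('or');report(c,m['orange'],.078,roi=(150,50,420,270))
cv2.imwrite('pics/w5.png',f[:,:,::-1])
E
```

```text
area 6655.0 px [286.5 188.5] world [ 0.4857 -0.1675] size [0.0862 0.0862] long-axis yaw 136.9
or
  area 22.0 px [279.7 163.9] world [ 0.478  -0.1506] size [0.0061 0.008 ] long-axis yaw 104.6
  area 14.0 px [386.5 268. ] world [ 0.6139 -0.2801] size [0.0114 0.0028] long-axis yaw 0.7
  area 13.5 px [183.5 268. ] world [ 0.3571 -0.2834] size [0.0114 0.0028] long-axis yaw 0.7
```

View pics/w5.png

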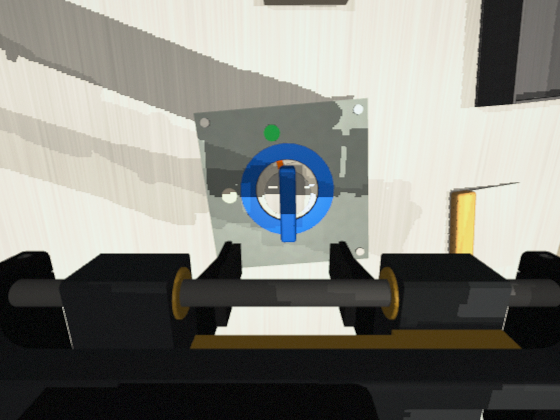

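The key stands upright in the drum (bar at (288,203)), and the pointer at (280,164) is in line with the green dot at (272,132). The gripper is clear, so I hand it in.

```bash
python3 -c "
from cell import env
print(env.sign_off())"
```

```text
the job is handed in; nothing more can be done
None
```

I handed the job in at about 12.6 s: the blue key is upright and fully home in the switch, turned clockwise to the stop with the pointer at the green dot, the gripper is clear, and the red key was not touched; sign-off returned no verdict.

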